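# Free the seized feed knob and nip the concrete cube for measuring

## Task

The feed knob of the measuring stand has seized: break it loose with a short firm twist, then turn it clockwise to run the jaw up to the concrete cube, push the cube with it until the cube sits square against the backstop, and leave it firmly nipped, but do not crush it: stop as soon as you feel it seat. Move the cube with the jaw only, never by hand, let go of the knob at the end, and leave everything else on the table where it is.

Things in the scene. Friction and masses are not known exactly. Their poses are not given: they have to be found in the camera images.
- stand: measuring stand bolted to the table: grey base 130 x 360 x 25 mm (x, y, z), origin at the centre of its underside. Its +y is the way the jaw advances: from the box-shaped gear housing (84 x 80 mm, top 80 mm above the table, centred at y = -125 mm), which carries the knob, past the jaw to the cube and the backstop, all on the base's top, the bed, 25 mm above the table
- knob (a joint): feed knob's turn, rad: 0 at the start (hard stop), growing clockwise seen from above, end stop at 2.8. Drives the jaw 10 mm per rad. Seized: 0.3 to 0.45 N m breaks it loose (reads 0.2 when held still), lasting some 0.35 rad, then easing to a steady 0.04 to 0.06 N m beyond 0.7 rad; left alone, the drag still holds some 5 N at the jaw. Pushing the cube adds up to 0.1. Nipping takes 1.4 to 2.5 rad in all, so regrasp on the way
- knob_grip (a point): middle of the knob's grip bar, on the knob's vertical axis, 120 mm above the table. The bar is black plastic, 50 mm long (this point's x axis), 14 mm thick (y axis), 44 mm tall, its top 16 mm above this point; 28 mm below this point lies the top of a round flange 52 mm across. Turns with the knob
- jaw: steel moving jaw, a plate 60 mm wide, 14 thick, 50 tall, just above the bed; origin at bed level in the middle of its front face, which looks along the stand's +y; starts at y = -50 mm of the stand. Once the cube is seated, each further 0.1 N m on the knob presses 10 N more. 12 N nips it firmly (about 0.17 N m on the knob; aim for 0.2 to 0.3); over 45 N (0.4 to 0.5 N m) is crushing
- cube: concrete test cube to be measured, 70 mm, 0.7 to 0.9 kg, on the bed 4 to 8 mm ahead of the jaw, a little askew; origin at the centre of its underside. The backstop beyond it is a steel pad 64 mm wide, 54 tall, on a dark holder across the bed; its face was set anywhere between y = 34 and 43 mm of the stand and is not measured: find it by feel. The pad is stiffly sprung and yields 1 mm per 10 N
- master: plain steel check cylinder, 32 mm across, 30 tall, standing on the stand's bed behind the backstop; origin at its middle on the underside; leave alone
- spare_cube: second 70 mm concrete cube, on the table beside the stand; not the one to be measured; origin at its middle on the underside; leave alone
- caliper: steel and black digital caliper, about 75 x 200 x 12 mm, lying on the table on the other side of the stand; origin at its middle on the underside; leave alone
- brush: hand brush lying on the table; origin at its middle on the table; leave alone
- square: try square, steel blade 120 x 22 mm with a wooden stock, lying on the table; origin at its middle on the underside; leave alone
- paste_jar: grey jar with white lid, 60 mm across, 70 tall; origin at its middle on the underside; leave alone
- oil_can: steel can, 54 mm across, 90 tall; origin at its middle on the underside; leave alone
Not all that is in view belongs to the job. Leave any pink or turquoise look-alike of the cube alone.

How it is judged:
By the outcome, as a careful person would: the job done as asked, in the order asked, and still so for the second after the job is handed in, with the robot touching nothing.
It also fails if it takes over 58 s, if anything falls off the work surface, if the arm or the gripper's body presses on something with over 40 N, if the wrist force passes 120 N, or if a joint passes its speed limit or range.

## Robot

A 6-joint arm with a two-finger parallel gripper is mounted at the origin on the work surface. World frame = base frame: x ahead of the robot, y to its left, z up, the work surface at z = 0. Lengths are in m, angles in degrees, forces in N, time in s.
With the tool pointing down it reaches from about 0.25 to 0.725 m from the base axis. Payload 9.7 kg.
Tool frame: the origin (TCP) lies where the fingers leave the gripper's body, on its centre line; the fingertips stand 73 mm ahead of it and the grasp point (between the pads) lies 54 mm ahead of it; z points along the fingers, y is the line along which they close (so a half turn about z gives the same grasp; the last joint's range is limited). The gripper opens to 85 mm and grips with 20 to 120 N. Pads are 22 mm wide; open, the fingers measure 114 mm over their backs; the gripper's body (76 mm by 85 mm) begins 54 mm behind the grasp point. The pads swing forward as they close: fully open they stand 13 mm farther back than shut.
Start: joints at [-74.427, 4.979, 10.078, 95.1, 0, 90], TCP at [0.148, -0.53, 0.304] pointing down, gripper open.
Joint ranges: [-179.16, 179.16], [-48.56, 103.87], [-65.8, 70.77], [-126.05, 130.52], [-82.76, 87.17], [-180, 180]. Speed limits (degrees/s): [127.2, 127.2, 147.25, 180, 180, 180].

## Interface

Orientations are given as [roll, pitch, yaw] about the fixed x, y, z axes, in that order (R = Rz(yaw) Ry(pitch) Rx(roll)).
In Python, from workcell import sensors, imaging, bot gives the robot as it stands.
- The arm moves only by the tool apply_moves, never from a script. Its argument "rows" is a list of rows, each a list of 3 entries, a list of its own where there are three numbers: the shift along the tool's x, y, z in units of 10 cm (1.0 is 10 cm), then the turn, a rotation vector about the tool's x, y, z in units of 30 degrees (1.0 is 30 degrees), then the opening, from 0 (shut) to 1 (fully open). A call has 1 to 20 rows; each row is the pose to reach, as a shift and turn from the pose commanded when the call began, along the tool's axes at that moment; what a row does not reach only later rows make up. A row lasts 1/10 s, in which the tool goes at most 50 mm and 8.59 degrees, less where a joint would pass 70% of its speed; a pose out of reach is approached as far as the arm can. A call with a number of a shift or a turn outside -1 to 1 is refused whole. A call with a gripper value outside its range is refused whole. The fingers move at their own pace and stop on an object; "force" is the grip in N (left out, the last holds). Time passes only in rows, so rows that repeat a pose let the fingers close. It gives the time, the measured TCP pose, the force, the opening and the grip force at its end, in the units of the state.
- sensors.get_obs(): the state, without advancing time (a new reading comes with each control period).
- imaging.camera(name): name is "scene" or "top"; returns (picture, depth): 384x512x3 uint8, red, green, blue; 384x512 float32, m along the optical axis (not along the pixel's ray), 0 where there is no reading.
- imaging.get_calibration(name): a dict with "intrinsics" (3x3 intrinsics, pixels), "world_from_camera" (4x4, takes a point from camera to world coordinates). Camera axes: x right, y down, z forward; pixel columns grow to the right and rows downward; lengths in m; the calibration is good to about 2 mm. A picture is of the moment at which its call begins. get_calibration takes no time and is no camera call.
- bot.job_done(): hands the job in; it is judged then, once.
The state is a dict: "time": time; "q": joint angles; "qd": joint speeds; "joint_efforts": joint torques, N m; "ee_pos": TCP position; "tcp_rot": TCP orientation; "wrist_force": force on the tool from outside, world axes, zero at the start; "torque": the same for the moment, N m; "opening": finger opening in m; "grasp_force": force on a finger pad.
Only numpy, scipy, OpenCV 4.12 (cv2) and the standard library are available. Lean on these libraries where they do the work, as an engineer would, in place of code of your own. Each camera call takes 0.05 s, during which the arm holds its last target. There are 200 camera calls.

## Working session

There is one attempt and no reset: what is moved stays moved. The work goes in short steps, Python scripts to look and compute and a tool call to move; the robot and the scene stay as the last step left them, time stands still between calls to the robot, and variables do not carry over. Pictures are saved under pics/ and viewed, at most 10 in all, crops included, and the job is handed in when it is done.

Besides the shell and the picture viewer there is one more tool, called after "Request:" as name(argument=value, ...), one argument or row to a line, values as JSON. apply_moves: Moves the arm, as the interface text tells. Its arguments: {"type":"object","properties":{"rows":{"type":"array"},"force":{"type":"number"}},"required":["rows"]}

```bash
mkdir -p pics; python3 - <<'E'
from workcell import sensors, imaging, bot
import cv2,numpy as np
o=sensors.get_obs();print(o)
for n in("scene","top"):
    p,d=imaging.camera(n);cv2.imwrite(f"pics/{n}0.png",p[:,:,::-1]);np.save(f"pics/{n}0.npy",d)
    c=imaging.get_calibration(n);print(n,c)
E
```

```text
{'time': 0.0, 'q': array([-7.44276794e+01,  5.00908467e+00,  1.00338248e+01,  9.51000885e+01,
       -4.67825282e-04,  8.99989372e+01]), 'qd': array([-0.04867819, -0.07774909,  0.03412752, -0.02194866, -0.07367493,
       -0.10643812]), 'joint_efforts': array([ 1.35141348e-03, -5.20400620e+01,  4.64796853e+01,  1.67515530e-02,
        1.65986648e-05,  8.98077388e-06]), 'ee_pos': array([ 0.14760958, -0.52967234,  0.30319672]), 'tcp_rot': array([-1.79924652e+02,  4.66427190e-04,  1.55733840e+01]), 'wrist_force': array([ 0.08312477,  0.17606378, -0.19756457]), 'torque': array([ 0.01914999,  0.03275371, -0.0170747 ]), 'grasp_force': 0.0, 'opening': 0.08562994247580108}
scene {'intrinsics': array([[383.74330537,   0.        , 257.89120217],
       [  0.        , 383.74330537, 187.98320802],
       [  0.        ,   0.        ,   1.        ]]), 'world_from_camera': array([[-0.41462094,  0.75073249, -0.51428611,  1.01048025],
       [ 0.90998006,  0.34520351, -0.22971901,  0.22475133],
       [ 0.00507584, -0.56323642, -0.8262802 ,  0.90935388],
       [ 0.        ,  0.        ,  0.        ,  1.        ]])}
top {'intrinsics': array([[473.43422992,   0.        , 254.53585778],
       [  0.        , 473.43422992, 196.59196095],
       [  0.        ,   0.        ,   1.        ]]), 'world_from_camera': array([[ 0.02389392, -0.99242602,  0.12049765,  0.3120563 ],
       [-0.99970937, -0.02333347,  0.00606016, -0.00901141],
       [-0.00320264, -0.12060743, -0.99269512,  1.5727097 ],
       [ 0.        ,  0.        ,  0.        ,  1.        ]])}
```

View pics/top0.png

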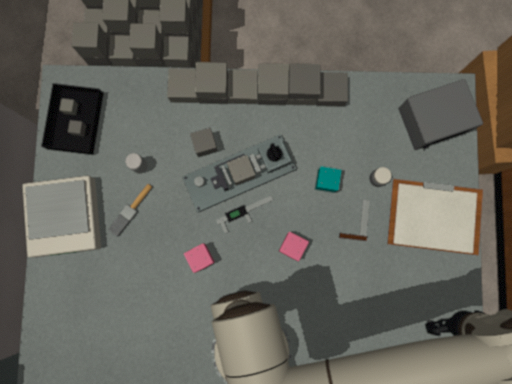

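View pics/scene0.png

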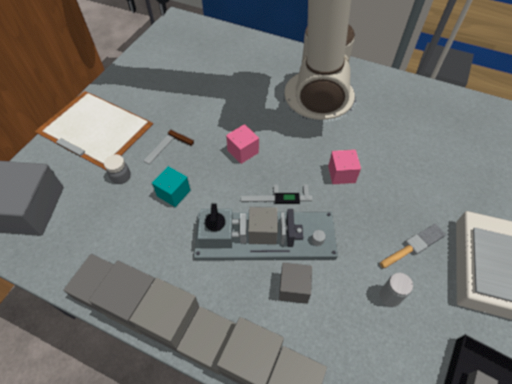

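Both pictures show one stand. Its black knob is at top (273,152) and scene (214,218), and the clamped-to-be cube is at top (239,170). Possible confusions are the spare cube (204,141), the pink cubes (200,257) and (294,245), the turquoise cube (329,179) and the grey blocks along the edge. I choose the black bar knob on the gear housing and the grey cube on the bed.

```bash
cat > h.py <<'E'
import cv2,numpy as np
from workcell import sensors, imaging, bot
def cloud(n,d):
    c=imaging.get_calibration(n);K=c["intrinsics"];T=c["world_from_camera"]
    v,u=np.mgrid[:384,:512];P=np.stack([(u-K[0,2])/K[0,0]*d,(v-K[1,2])/K[1,1]*d,d],-1)
    return P@T[:3,:3].T+T[:3,3]
def rect(p): return cv2.minAreaRect((p[:,:2]*1000).astype(np.float32))
E
python3 - <<'E'
from h import *
for n,(a,b,c,e) in dict(top=(175,305,130,215),scene=(185,345,190,270)).items():
    W=cloud(n,np.load(f"pics/{n}0.npy"));im=cv2.imread(f"pics/{n}0.png")
    w=W[c:e,a:b].reshape(-1,3)
    for nm,lo,hi in(("base",.018,.033),("housing",.076,.084),("flange",.087,.096),("bar",.1,.135),("bartop",.131,.142),("cube",.09,.099)):
        s=w[(w[:,2]>lo)&(w[:,2]<hi)]
        if len(s)>4: print(n,nm,len(s),s.mean(0).round(4),rect(s))
a=cv2.resize(cv2.imread("pics/top0.png")[125:215,175:305],None,fx=4,fy=4,interpolation=2)
b=cv2.resize(cv2.imread("pics/scene0.png")[190:270,185:345],None,fx=3.25,fy=3.25,interpolation=2)
cv2.imwrite("pics/c1.png",np.vstack([a,b[:, :520]])[:600])
E
```

```text
top base 2298 [0.5604 0.0835 0.0244] ((576.77001953125, 55.617156982421875), (270.8592834472656, 375.4279479980469), 0.7075364589691162)
top housing 509 [ 0.6107 -0.0101  0.0797] ((650.571533203125, 49.20933532714844), (205.12559509277344, 263.0409851074219), 24.222169876098633)
top flange 471 [0.5907 0.0273 0.0922] ((596.9774780273438, 15.23956298828125), (75.65210723876953, 217.02101135253906), 24.223283767700195)
top bar 79 [ 0.6213 -0.0409  0.1222] ((598.4415283203125, 2.6750640869140625), (65.95904541015625, 154.85316467285156), 23.302261352539062)
top bartop 63 [ 0.6318 -0.059   0.1352] ((633.1971435546875, -58.490135192871094), (50.54792785644531, 14.264029502868652), 24.409748077392578)
top cube 461 [0.5879 0.0294 0.094 ] ((601.0248413085938, -2.3380355834960938), (69.783203125, 175.56459045410156), 22.640432357788086)
scene base 3330 [0.5837 0.0919 0.0253] ((556.83544921875, 20.506256103515625), (202.03250122070312, 399.1123046875), 25.071388244628906)
scene housing 1003 [ 0.6161 -0.0114  0.0802] ((600.4044189453125, 10.358963012695312), (86.55696105957031, 234.92324829101562), 24.570072174072266)
scene flange 726 [0.5986 0.0182 0.0936] ((596.3350219726562, 10.084945678710938), (70.67058563232422, 207.47792053222656), 23.137123107910156)
scene bar 93 [ 0.6411 -0.052   0.1219] ((605.2451171875, -0.9647979736328125), (47.154144287109375, 143.87269592285156), 26.812517166137695)
scene bartop 108 [ 0.634  -0.0588  0.1358] ((634.174072265625, -59.116729736328125), (47.62409210205078, 13.744359970092773), 24.594310760498047)
scene cube 916 [0.5938 0.0246 0.0946] ((602.698974609375, -4.4060211181640625), (70.98676300048828, 175.82589721679688), 23.137123107910156)
```

View pics/c1.png

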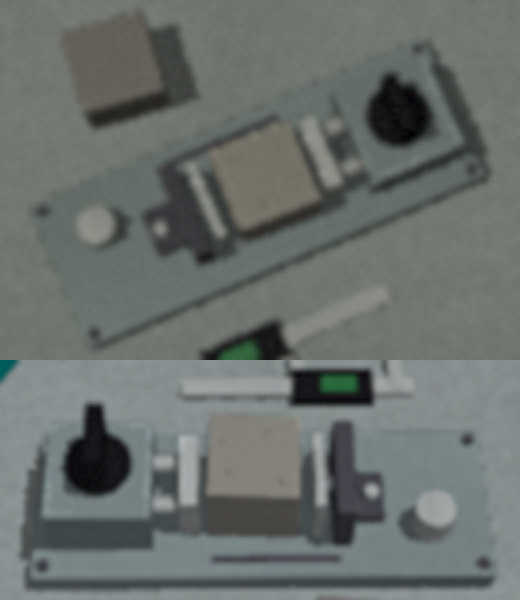

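The crop confirms the choice: black bar knob on the housing, with jaw, cube, pad and master in a line. The bar is centred at about (0.634, -0.059) with its long axis at 24.5°. I'm setting out.

Request:
apply_moves(
  rows=[
    [[0.5,-0.27,0],[0,0,0],1],
    [[1,-0.54,0],[0,0,0],1],
    [[1,-0.54,0],[0,0,0],1],
  ],
  force=100,
)

```text
time: 0.4
ee_pos: [0.2314, -0.4485, 0.3039]
tcp_rot: [-180.0, -0.0, 15.7]
wrist_force: [-0.0, -0.3, -0.2]
opening: 0.0855
grasp_force: 0.0
```

Request:
apply_moves(
  rows=[
    [[0.5,-0.27,0],[0,0,0],1],
    [[1,-0.54,0],[0,0,0],1],
    [[1,-0.54,0],[0,0,0],1],
  ],
)

```text
time: 0.7
ee_pos: [0.3134, -0.3697, 0.3038]
tcp_rot: [-180.0, -0.0, 15.7]
wrist_force: [-0.8, -0.6, -0.5]
opening: 0.0857
grasp_force: 0.0
```

Request:
apply_moves(
  rows=[
    [[0.5,-0.27,0],[0,0,0],1],
    [[1,-0.54,0],[0,0,0],1],
    [[1,-0.54,0],[0,0,0],1],
  ],
)

```text
time: 1.0
ee_pos: [0.3952, -0.2911, 0.3036]
tcp_rot: [-180.0, -0.0, 15.7]
wrist_force: [-1.3, -0.2, 0.8]
opening: 0.0852
grasp_force: 0.0
```

```bash
python3 -c "
from h import *
o=sensors.get_obs();print(o['time'],o['q'],o['ee_pos'],o['tcp_rot'])"
```

```text
1.0 [-3.63887779e+01 -3.11504084e+00  1.84084759e+00  9.49730729e+01
  2.80352853e-02  1.27875794e+02] [ 0.39516558 -0.29109264  0.30356284] [-1.79969223e+02 -1.15790214e-02  1.57354212e+01]
```

Request:
apply_moves(
  rows=[
    [[0.25,-0.14,0],[0,0,-0.25],1],
    [[0.5,-0.27,0],[0,0,-0.5],1],
    [[0.75,-0.4,0],[0,0,-0.75],1],
    [[1,-0.54,0],[0,0,-1],1],
  ],
)

```text
time: 1.4
ee_pos: [0.4755, -0.2144, 0.3036]
tcp_rot: [-180.0, 0.0, 45.8]
wrist_force: [0.5, -0.6, -0.2]
opening: 0.0855
grasp_force: 0.0
```

Request:
apply_moves(
  rows=[
    [[0.25,0.01,0],[0,0,-0.25],1],
    [[0.5,0.02,0],[0,0,-0.5],1],
    [[0.75,0.02,0],[0,0,-0.75],1],
    [[1,0.03,0],[0,0,-1],1],
  ],
)

```text
time: 1.8
ee_pos: [0.5476, -0.1452, 0.3036]
tcp_rot: [-180.0, 0.0, 75.9]
wrist_force: [-0.6, -0.8, 0.2]
opening: 0.0856
grasp_force: 0.0
```

Request:
apply_moves(
  rows=[
    [[0.25,0.15,0],[0,0,-0.25],1],
    [[0.5,0.3,0],[0,0,-0.5],1],
    [[0.75,0.45,0],[0,0,-0.75],1],
    [[1,0.62,0],[0,0,-1],1],
  ],
)

```text
time: 2.2
ee_pos: [0.6328, -0.0639, 0.3036]
tcp_rot: [-180.0, 0.0, 105.9]
wrist_force: [-0.2, -0.6, -0.5]
opening: 0.0854
grasp_force: 0.0
```

Request:
apply_moves(
  rows=[
    [[0,0,0],[0,0,-0.25],1],
    [[0,0,0],[0,0,-0.5],1],
    [[0,0,0],[0,0,-0.75],1],
    [[0,0,0],[0,0,-1],1],
  ],
)

```text
time: 2.6
ee_pos: [0.6322, -0.0647, 0.3033]
tcp_rot: [-179.9, -0.0, 135.9]
wrist_force: [0.3, -0.4, -0.3]
opening: 0.0856
grasp_force: 0.0
```

Request:
apply_moves(
  rows=[
    [[0,0,0],[0,0,-0.25],1],
    [[0,0,0],[0,0,-0.5],1],
    [[0,0,0],[0,0,-0.75],1],
    [[0,0,0],[0,0,-1],1],
  ],
)

```text
time: 3.0
ee_pos: [0.6321, -0.0649, 0.3034]
tcp_rot: [-180.0, -0.0, 165.8]
wrist_force: [-0.0, 0.2, -0.5]
opening: 0.0856
grasp_force: 0.0
```

Request:
apply_moves(
  rows=[
    [[0,0,0],[0,0,-0.25],1],
    [[0,0,0],[0,0,-0.5],1],
    [[0,0,0],[0,0,-0.75],1],
    [[0,0,0],[0,0,-1],1],
    [[0,0,0],[0,0,-1],1],
    [[0,0,0],[0,0,-1],1],
  ],
)

```text
time: 3.6
ee_pos: [0.6321, -0.0644, 0.3036]
tcp_rot: [180.0, -0.0, -164.7]
wrist_force: [0.8, 0.1, -0.2]
opening: 0.0857
grasp_force: 0.0
```

Request:
apply_moves(
  rows=[
    [[-0.03,0.05,0.2],[0,0,-0.15],1],
    [[-0.03,0.05,0.4],[0,0,-0.3],1],
    [[-0.03,0.05,0.6],[0,0,-0.3],1],
    [[-0.03,0.05,0.7],[0,0,-0.3],1],
    [[-0.03,0.05,0.7],[0,0,-0.3],1],
    [[-0.03,0.05,0.7],[0,0,-0.3],1],
  ],
)

```text
time: 4.2
ee_pos: [0.6338, -0.0582, 0.2347]
tcp_rot: [-180.0, 0.0, -155.5]
wrist_force: [0.2, -0.6, 0.6]
opening: 0.0853
grasp_force: 0.0
```

```bash
python3 - <<'E'
from h import *
o=sensors.get_obs();print(o['time'],o['q'],o['ee_pos'],o['tcp_rot'],o['torque'])
for n,(a,b,c,e) in dict(top=(215,315,105,195),scene=(165,275,150,250)).items():
    p,d=imaging.camera(n)
    W=cloud(n,d);w=W[c:e,a:b].reshape(-1,3);s=w[(w[:,2]>.131)&(w[:,2]<.140)&(abs(w[:,0]-.634)<.03)&(abs(w[:,1]+.059)<.03)]
    if len(s)>4: print(n,len(s),s.mean(0),rect(s))
    cv2.imwrite(f"pics/{n}1.png",cv2.resize(p[c:e,a:b,::-1],(400,400)))
cv2.imwrite("pics/c2.png",np.hstack([cv2.imread("pics/top1.png"),cv2.imread("pics/scene1.png")]))
E
```

```text
4.2 [-5.24602931e+00  1.61558350e+01  1.52453946e+01  8.90527670e+01
 -2.38197294e-03 -2.97405609e+01] [ 0.63376369 -0.05819928  0.23466164] [-1.79979680e+02  3.07646532e-02 -1.55505464e+02] [ 0.01503081 -0.02425982 -0.0244966 ]
scene 110 [ 0.63430558 -0.05872544  0.13549367] ((634.4628295898438, -58.544273376464844), (49.04102325439453, 14.19542407989502), 26.699337005615234)
```

View pics/c2.png

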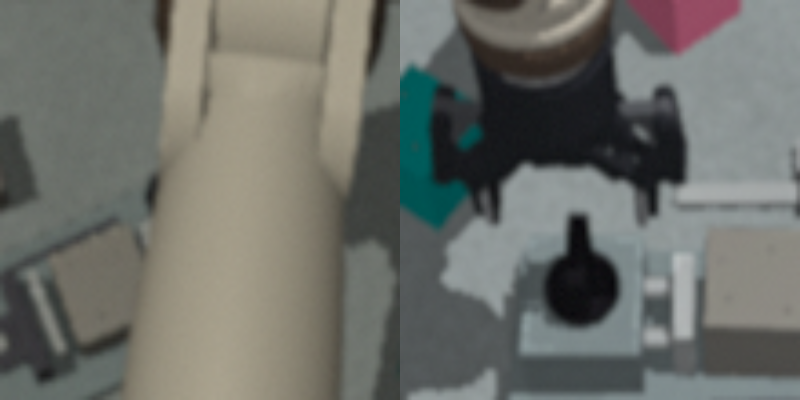

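The crop shows the open fingers on either side of the bar (crop (577,230)), in line with its thin direction. I'm descending and gripping.

Request:
apply_moves(
  rows=[
    [[0,0,0.15],[0,0,0],1],
    [[0,0,0.3],[0,0,0],1],
    [[0,0,0.45],[0,0,0],1],
    [[0,0,0.58],[0,0,0],1],
    [[0,0,0.58],[0,0,0],1],
    [[0,0,0.58],[0,0,0],1],
  ],
)

```text
time: 4.9
ee_pos: [0.6335, -0.058, 0.1757]
tcp_rot: [180.0, -0.0, -155.4]
wrist_force: [-0.2, 0.5, 0.2]
opening: 0.0854
grasp_force: 0.0
```

Request:
apply_moves(
  rows=[
    [[0,0,0],[0,0,0],0.3],
    [[0,0,0],[0,0,0],0.3],
    [[0,0,0],[0,0,0],0.3],
    [[0,0,0],[0,0,0],0.3],
    [[0,0,0],[0,0,0],0.3],
    [[0,0,0],[0,0,0],0],
    [[0,0,0],[0,0,0],0],
    [[0,0,0],[0,0,0],0],
    [[0,0,0],[0,0,0],0],
    [[0,0,0],[0,0,0],0],
  ],
  force=80,
)

```text
time: 5.9
ee_pos: [0.6337, -0.0582, 0.1761]
tcp_rot: [-180.0, 0.0, -155.4]
wrist_force: [0.9, -1.8, 1.8]
opening: 0.0125
grasp_force: 78.9
```

```bash
cat > s.py <<'E'
from h import *
o=sensors.get_obs();print({k:np.round(o[k],3).tolist() for k in('time','ee_pos','tcp_rot','wrist_force','torque','opening','grasp_force')},o['q'][5].round(2))
E
python3 s.py
```

```text
{'time': 5.9, 'ee_pos': [0.634, -0.058, 0.176], 'tcp_rot': [-179.973, 0.016, -155.433], 'wrist_force': [0.897, -1.787, 1.834], 'torque': [-0.388, 0.027, 0.018], 'opening': 0.013, 'grasp_force': 78.919} -29.81
```

Request:
apply_moves(
  rows=[
    [[0,0,0],[0,0,0.15],0],
    [[0,0,0],[0,0,0.3],0],
    [[0,0,0],[0,0,0.4],0],
  ],
)

```text
time: 6.2
ee_pos: [0.6338, -0.0583, 0.1762]
tcp_rot: [-180.0, 0.0, -167.6]
wrist_force: [-0.4, -4.1, 2.8]
opening: 0.0133
grasp_force: 79.1
```

```bash
python3 s.py
```

```text
{'time': 6.2, 'ee_pos': [0.634, -0.058, 0.176], 'tcp_rot': [-179.953, 0.023, -167.584], 'wrist_force': [-0.405, -4.082, 2.787], 'torque': [-0.62, -0.054, 0.445], 'opening': 0.013, 'grasp_force': 79.059} -17.66
```

Request:
apply_moves(
  rows=[
    [[0,0,0],[0,0,0.2],0],
    [[0,0,0],[0,0,0.4],0],
    [[0,0,0],[0,0,0.6],0],
  ],
)

```text
time: 6.5
ee_pos: [0.6338, -0.0587, 0.1761]
tcp_rot: [-179.9, 0.0, 174.3]
wrist_force: [0.4, -7.2, 1.9]
opening: 0.0129
grasp_force: 79.1
```

```bash
python3 s.py
```

```text
{'time': 6.5, 'ee_pos': [0.634, -0.059, 0.176], 'tcp_rot': [-179.923, 0.046, 174.331], 'wrist_force': [0.442, -7.231, 1.899], 'torque': [-1.075, -0.081, 0.555], 'opening': 0.013, 'grasp_force': 79.092} 0.41
```

Request:
apply_moves(
  rows=[
    [[0,-0.01,0],[0,0,0],0],
    [[0,-0.01,0],[0,0,0],0],
  ],
)

```text
time: 6.7
ee_pos: [0.6338, -0.0589, 0.1761]
tcp_rot: [180.0, 0.0, 174.7]
wrist_force: [2.2, -0.5, 2.4]
opening: 0.0131
grasp_force: 79.0
```

```bash
python3 s.py
```

```text
{'time': 6.7, 'ee_pos': [0.634, -0.059, 0.176], 'tcp_rot': [179.97, 0.045, 174.715], 'wrist_force': [2.234, -0.461, 2.43], 'torque': [-0.039, -0.3, 0.122], 'opening': 0.013, 'grasp_force': 78.979} -0.03
```

Request:
apply_moves(
  rows=[
    [[0,0,0],[0,0,0.1],0],
    [[0,0,0],[0,0,0.2],0],
    [[0,0,0],[0,0,0.3],0],
    [[0,0,0],[0,0,0.4],0],
    [[0,0,0],[0,0,0.5],0],
  ],
)

```text
time: 7.2
ee_pos: [0.6337, -0.0591, 0.1761]
tcp_rot: [-180.0, 0.0, 159.6]
wrist_force: [1.0, -2.9, 2.2]
opening: 0.0129
grasp_force: 79.0
```

```bash
python3 s.py
```

```text
{'time': 7.2, 'ee_pos': [0.634, -0.059, 0.176], 'tcp_rot': [-179.991, 0.044, 159.583], 'wrist_force': [1.049, -2.928, 2.169], 'torque': [-0.378, -0.253, 0.093], 'opening': 0.013, 'grasp_force': 79.029} 15.1
```

Request:
apply_moves(
  rows=[
    [[0,0,0],[0,0,0.1],0],
    [[0,0,0],[0,0,0.2],0],
    [[0,0,0],[0,0,0.3],0],
    [[0,0,0],[0,0,0.4],0],
    [[0,0,0],[0,0,0.5],0],
    [[0,0,0],[0,0,0.6],0],
    [[0,0,0],[0,0,0.7],0],
  ],
)

```text
time: 7.9
ee_pos: [0.6336, -0.0594, 0.1761]
tcp_rot: [-180.0, 0.1, 138.6]
wrist_force: [-0.1, -4.2, 3.7]
opening: 0.0129
grasp_force: 79.1
```

```bash
python3 s.py
```

```text
{'time': 7.9, 'ee_pos': [0.634, -0.059, 0.176], 'tcp_rot': [-179.966, 0.051, 138.563], 'wrist_force': [-0.074, -4.243, 3.73], 'torque': [-0.736, -0.04, 0.168], 'opening': 0.013, 'grasp_force': 79.104} 36.1
```

Request:
apply_moves(
  rows=[
    [[-0.01,-0.01,0],[0,0,0.08],0],
    [[-0.01,-0.01,0],[0,0,0.16],0],
    [[-0.01,-0.01,0],[0,0,0.24],0],
    [[-0.01,-0.01,0],[0,0,0.3],0],
  ],
)

```text
time: 8.3
ee_pos: [0.6335, -0.0598, 0.1761]
tcp_rot: [180.0, -0.1, 129.6]
wrist_force: [-1.4, 1.9, 4.2]
opening: 0.0131
grasp_force: 79.2
```

```bash
python3 s.py
```

```text
{'time': 8.3, 'ee_pos': [0.633, -0.06, 0.176], 'tcp_rot': [179.971, -0.05, 129.643], 'wrist_force': [-1.402, 1.902, 4.215], 'torque': [0.372, 0.17, 0.098], 'opening': 0.013, 'grasp_force': 79.198} 44.94
```

Request:
apply_moves(
  rows=[
    [[0,0,0],[0,0,0.05],0],
    [[0,0,0],[0,0,0.1],0],
    [[0,0,0],[0,0,0.15],0],
    [[0,0,0],[0,0,0.2],0],
  ],
)

```text
time: 8.7
ee_pos: [0.6334, -0.0599, 0.1761]
tcp_rot: [180.0, -0.1, 123.6]
wrist_force: [-2.7, 2.2, 5.5]
opening: 0.0131
grasp_force: 79.4
```

```bash
python3 s.py
```

```text
{'time': 8.7, 'ee_pos': [0.633, -0.06, 0.176], 'tcp_rot': [179.986, -0.051, 123.596], 'wrist_force': [-2.726, 2.224, 5.468], 'torque': [0.546, 0.408, 0.137], 'opening': 0.013, 'grasp_force': 79.367} 50.98
```

Request:
apply_moves(
  rows=[
    [[0,0,0],[0,0,0.05],0],
    [[0,0,0],[0,0,0.1],0],
    [[0,0,0],[0,0,0.15],0],
  ],
)

```text
time: 9.0
ee_pos: [0.6333, -0.06, 0.1761]
tcp_rot: [180.0, -0.1, 119.1]
wrist_force: [-2.2, 3.5, 5.4]
opening: 0.0129
grasp_force: 79.4
```

```bash
python3 s.py
```

```text
{'time': 9.0, 'ee_pos': [0.633, -0.06, 0.176], 'tcp_rot': [180.0, -0.054, 119.092], 'wrist_force': [-2.228, 3.494, 5.43], 'torque': [0.486, 0.502, 0.17], 'opening': 0.013, 'grasp_force': 79.413} 55.48
```

Request:
apply_moves(
  rows=[
    [[0,0,0],[0,0,0.05],0],
    [[0,0,0],[0,0,0.1],0],
    [[0,0,0],[0,0,0.1],0],
  ],
)

```text
time: 9.3
ee_pos: [0.6333, -0.06, 0.1761]
tcp_rot: [-180.0, -0.1, 116.1]
wrist_force: [-3.2, 2.3, 5.8]
opening: 0.013
grasp_force: 79.4
```

```bash
python3 s.py
```

```text
{'time': 9.3, 'ee_pos': [0.633, -0.06, 0.176], 'tcp_rot': [-179.987, -0.055, 116.093], 'wrist_force': [-3.177, 2.278, 5.84], 'torque': [0.513, 0.583, -0.048], 'opening': 0.013, 'grasp_force': 79.366} 58.48
```

Request:
apply_moves(
  rows=[
    [[0,0,0],[0,0,0.05],0],
    [[0,0,0],[0,0,0.1],0],
    [[0,0,0],[0,0,0.15],0],
  ],
)

```text
time: 9.6
ee_pos: [0.6332, -0.0601, 0.1761]
tcp_rot: [-180.0, -0.1, 111.6]
wrist_force: [-3.1, 2.8, 4.9]
opening: 0.0133
grasp_force: 79.5
```

```bash
python3 s.py
```

```text
{'time': 9.6, 'ee_pos': [0.633, -0.06, 0.176], 'tcp_rot': [-179.974, -0.05, 111.587], 'wrist_force': [-3.066, 2.754, 4.94], 'torque': [0.426, 0.634, 0.096], 'opening': 0.013, 'grasp_force': 79.46} 62.98
```

Request:
apply_moves(
  rows=[
    [[0,0,0],[0,0,0.05],0],
    [[0,0,0],[0,0,0.1],0],
    [[0,0,0],[0,0,0.15],0],
  ],
)

```text
time: 9.9
ee_pos: [0.6332, -0.0601, 0.1761]
tcp_rot: [-180.0, -0.0, 107.1]
wrist_force: [-3.6, 0.4, 5.8]
opening: 0.0128
grasp_force: 79.5
```

```bash
python3 s.py
```

```text
{'time': 9.9, 'ee_pos': [0.633, -0.06, 0.176], 'tcp_rot': [-179.962, -0.049, 107.086], 'wrist_force': [-3.601, 0.444, 5.763], 'torque': [0.405, 0.731, 0.106], 'opening': 0.013, 'grasp_force': 79.491} 67.48
```

Request:
apply_moves(
  rows=[
    [[0,0,0],[0,0,0.05],0],
    [[0,0,0],[0,0,0.1],0],
    [[0,0,0],[0,0,0.15],0],
  ],
)

```text
time: 10.2
ee_pos: [0.6331, -0.0601, 0.1761]
tcp_rot: [-179.9, -0.0, 102.6]
wrist_force: [-3.8, 2.1, 6.6]
opening: 0.013
grasp_force: 79.5
```

```bash
python3 s.py
```

```text
{'time': 10.2, 'ee_pos': [0.633, -0.06, 0.176], 'tcp_rot': [-179.947, -0.047, 102.581], 'wrist_force': [-3.817, 2.086, 6.589], 'torque': [0.444, 0.832, 0.103], 'opening': 0.013, 'grasp_force': 79.522} 71.99
```

Request:
apply_moves(
  rows=[
    [[0,0,0],[0,0,0.05],0],
    [[0,0,0],[0,0,0.1],0],
    [[0,0,0],[0,0,0.15],0],
  ],
)

```text
time: 10.5
ee_pos: [0.633, -0.0601, 0.1761]
tcp_rot: [-179.9, -0.0, 98.1]
wrist_force: [-4.3, 1.7, 6.0]
opening: 0.0129
grasp_force: 79.6
```

```bash
python3 s.py
```

```text
{'time': 10.5, 'ee_pos': [0.633, -0.06, 0.176], 'tcp_rot': [-179.933, -0.044, 98.085], 'wrist_force': [-4.274, 1.663, 6.03], 'torque': [0.363, 0.874, 0.155], 'opening': 0.013, 'grasp_force': 79.554} 76.48
```

Request:
apply_moves(
  rows=[
    [[0,0,0],[0,0,0.05],0],
    [[0,0,0],[0,0,0.1],0],
    [[0,0,0],[0,0,0.15],0],
  ],
)

```text
time: 10.8
ee_pos: [0.6329, -0.0601, 0.1761]
tcp_rot: [-179.9, -0.0, 93.6]
wrist_force: [-5.4, 0.8, 6.8]
opening: 0.0131
grasp_force: 79.6
```

```bash
python3 s.py
```

```text
{'time': 10.8, 'ee_pos': [0.633, -0.06, 0.176], 'tcp_rot': [-179.918, -0.037, 93.588], 'wrist_force': [-5.419, 0.766, 6.753], 'torque': [0.354, 0.99, 0.149], 'opening': 0.013, 'grasp_force': 79.619} 80.98
```

Request:
apply_moves(
  rows=[
    [[0,-0.01,0],[0,0,0.05],0],
    [[0,-0.01,0],[0,0,0.1],0],
    [[0,-0.01,0],[0,0,0.15],0],
  ],
)

```text
time: 11.1
ee_pos: [0.6326, -0.0602, 0.1761]
tcp_rot: [180.0, -0.0, 89.0]
wrist_force: [-0.7, 2.4, 5.4]
opening: 0.0127
grasp_force: 79.4
```

```bash
python3 s.py
```

```text
{'time': 11.1, 'ee_pos': [0.633, -0.06, 0.176], 'tcp_rot': [179.989, -0.034, 89.034], 'wrist_force': [-0.722, 2.436, 5.431], 'torque': [0.615, 0.152, 0.227], 'opening': 0.013, 'grasp_force': 79.416} 85.52
```

Request:
apply_moves(
  rows=[
    [[0,0,0],[0,0,0.03],0],
    [[0,0,0],[0,0,0.06],0],
  ],
)

```text
time: 11.3
ee_pos: [0.6326, -0.0601, 0.1762]
tcp_rot: [180.0, -0.0, 87.3]
wrist_force: [-1.3, 2.9, 5.7]
opening: 0.0126
grasp_force: 79.5
```

```bash
python3 s.py; python3 - <<'E'
from h import *
p,d=imaging.camera("scene");cv2.imwrite("pics/c3.png",cv2.resize(p[195:265,190:345,::-1],None,fx=5,fy=5,interpolation=2));
W=cloud("scene",d)[195:265,190:345].reshape(-1,3);y=np.array([-.4147,.9100]);x=np.array([.91,.4147])
t=np.c_[(W[:,:2]-[.634,-.059])@x,(W[:,:2]-[.634,-.059])@y-.125,W[:,2]]
s=t[(t[:,2]>.091)&(t[:,2]<.099)&(t[:,1]>-.07)&(t[:,1]<.09)&(abs(t[:,0])<.05)];print(len(s),rect(s))
E
```

```text
{'time': 11.3, 'ee_pos': [0.633, -0.06, 0.176], 'tcp_rot': [179.994, -0.034, 87.258], 'wrist_force': [-1.264, 2.855, 5.676], 'torque': [0.65, 0.239, 0.281], 'opening': 0.013, 'grasp_force': 79.467} 87.3
729 ((-6.703468322753906, 5.898303985595703), (71.46124267578125, 68.28995513916016), 0.3212246000766754)
```

View pics/c3.png

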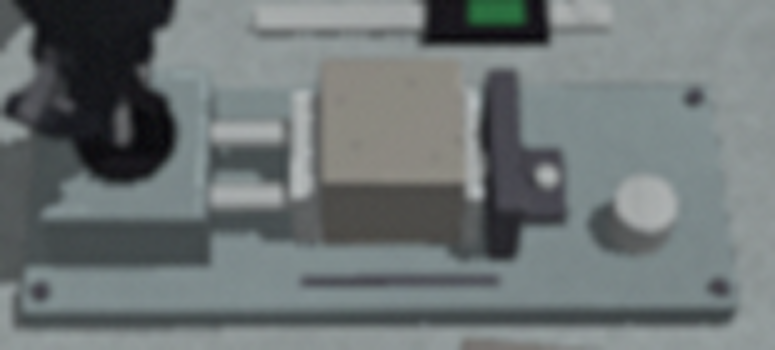

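The crop shows the cube (320–465, 60–245) flush between the jaw (300) and the pad (472), square to about 0.3°. The torque climbs steadily, so it has seated. I'm holding to read the settled value.

Request:
apply_moves(
  rows=[
    [[0,0,0],[0,0,0],0],
    [[0,0,0],[0,0,0],0],
  ],
)

```text
time: 11.55
ee_pos: [0.6326, -0.0601, 0.1761]
tcp_rot: [180.0, -0.0, 87.3]
wrist_force: [-1.0, 2.7, 5.0]
opening: 0.0132
grasp_force: 79.4
```

```bash
python3 s.py
```

```text
{'time': 11.55, 'ee_pos': [0.633, -0.06, 0.176], 'tcp_rot': [179.998, -0.036, 87.284], 'wrist_force': [-0.964, 2.68, 5.031], 'torque': [0.677, 0.228, 0.15], 'opening': 0.013, 'grasp_force': 79.353} 87.27
```

Request:
apply_moves(
  rows=[
    [[0,0,0],[0,0,0.02],0],
    [[0,0,0],[0,0,0.04],0],
  ],
)

```text
time: 11.75
ee_pos: [0.6326, -0.0601, 0.1761]
tcp_rot: [-180.0, -0.0, 86.1]
wrist_force: [-1.4, 3.6, 5.2]
opening: 0.0129
grasp_force: 79.5
```

```bash
python3 s.py
```

```text
{'time': 11.75, 'ee_pos': [0.633, -0.06, 0.176], 'tcp_rot': [-180.0, -0.034, 86.076], 'wrist_force': [-1.445, 3.618, 5.195], 'torque': [0.679, 0.238, 0.29], 'opening': 0.013, 'grasp_force': 79.488} 88.48
```

Firmly seated at 0.29 N m. I'm letting go and retreating upward.

Request:
apply_moves(
  rows=[
    [[0,0,0],[0,0,0],0.6],
    [[0,0,0],[0,0,0],0.6],
    [[0,0,0],[0,0,0],0.6],
    [[0,0,0],[0,0,0],0.6],
    [[0,0,0],[0,0,0],0.6],
    [[0,0,0],[0,0,0],0.6],
    [[0,0,-0.1],[0,0,0],0.6],
    [[0,0,-0.3],[0,0,0],0.6],
    [[0,0,-0.6],[0,0,0],0.6],
    [[0,0,-1],[0,0,0],0.6],
    [[0,0,-1],[0,0,0],0.6],
    [[0,0,-1],[0,0,0],0.6],
  ],
)

```text
time: 12.95
ee_pos: [0.633, -0.0605, 0.2777]
tcp_rot: [179.8, 0.0, 86.1]
wrist_force: [0.1, -0.6, -0.9]
opening: 0.0513
grasp_force: 0.0
```

```bash
python3 s.py; python3 - <<'E'
from h import *
p,d=imaging.camera("scene");cv2.imwrite("pics/c4.png",cv2.resize(p[150:310,150:450,::-1],None,fx=2.6,fy=2.6,interpolation=2));
W=cloud("scene",d).reshape(-1,3);y=np.array([-.4147,.9100]);x=np.array([.91,.4147])
t=np.c_[(W[:,:2]-[.634,-.059])@x,(W[:,:2]-[.634,-.059])@y-.125,W[:,2]]
s=t[(t[:,2]>.091)&(t[:,2]<.099)&(t[:,1]>-.07)&(t[:,1]<.09)&(abs(t[:,0])<.05)];print(len(s),rect(s))
s=W[(W[:,2]>.131)&(W[:,2]<.140)&(np.hypot(W[:,0]-.634,W[:,1]+.059)<.03)];print(rect(s))
E
```

```text
{'time': 12.95, 'ee_pos': [0.633, -0.06, 0.278], 'tcp_rot': [179.83, 0.004, 86.074], 'wrist_force': [0.132, -0.618, -0.939], 'torque': [0.031, 0.018, 0.02], 'opening': 0.051, 'grasp_force': 0.0} 88.47
745 ((-6.808784484863281, 4.254419326782227), (71.2416763305664, 69.901611328125), 0.409192830324173)
((633.3562622070312, -59.579856872558594), (14.466436386108398, 49.58174133300781), 1.386963129043579)
```

View pics/c4.png

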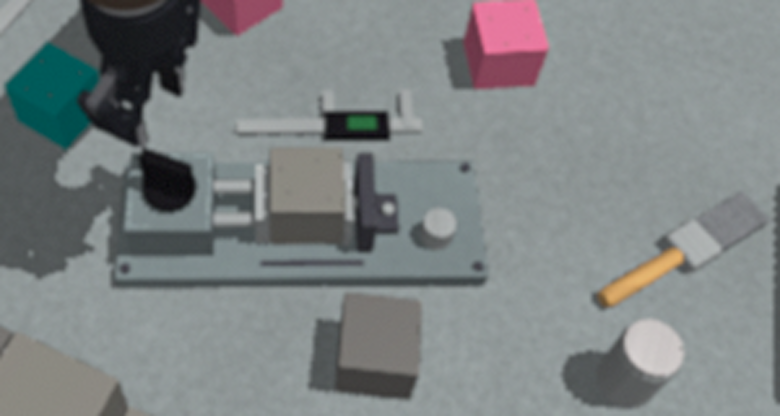

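The picture shows the cube still flush between jaw and pad, the knob free of the gripper (crop (168,180)), and everything else in place.

```bash
python3 -c "
from workcell import bot
print(bot.job_done())"
```

```text
the job is handed in; nothing more can be done
None
```

The job is handed in: the knob broke loose, the jaw pushed the cube square (within about 0.4°) against the backstop, and I nipped it to about 0.29 N m and let go; the knob then sprang back about 5°, so the jaw is probably holding only the roughly 5 N the drag keeps, and nothing else was touched.

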